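Eject the hook carriers from their sleeves and hang them to dry

TASK

First slide the drip tray, which has a fin handle for this, until it lies centred under the drying rail, square to it. Then press the pedals fully down so that every carrier is pushed up through its sleeve and stands there raised, all of them before any is taken out. Then lift each carrier out (it has a tab on top to hold) and hang it upright by its hook on the rail, in the free gaps, without dislodging the two already hanging; finish with the tray still under the rail and everything else on the worktop left alone.

Things in the scene. Friction and masses are not known exactly. Their poses are not given: they have to be found in the camera images.
- stand: fixed ejector stand; origin on the worktop under the middle sleeve; x away from the pedals, y along the row. Three upright open steel sleeves (outside 62, bore 54, rim at z 144 mm) 72 mm apart on a white block 34 high. A resting carrier's underside is at z 34, its tab 2 mm under the rim. A fully pressed pedal lifts its carrier 44 mm by a plunger from below, and it stays up.
- sleeve_a (a point): centre of the rim of the left (+y) sleeve (z = 144 mm); carrier_a, if present, stands in this sleeve
- pedal_a_pad (a point): centre of the top of the black pedal pad (40 x 44 mm) of the left (+y) sleeve, in front of it; about 64 mm above the worktop at rest and 22 mm when fully down, sinking along an arc of 70 mm radius
- pedal_a (a joint): angle of the pedal of the left (+y) sleeve, rad: 0 = up, 0.60 = fully down; about 5 N moves it, friction keeps it where it is left; a hard stop ends its travel
- sleeve_b (a point): centre of the rim of the middle sleeve (z = 144 mm); carrier_b, if present, stands in this sleeve
- pedal_b_pad (a point): centre of the top of the black pedal pad (40 x 44 mm) of the middle sleeve, in front of it; about 64 mm above the worktop at rest and 22 mm when fully down, sinking along an arc of 70 mm radius
- pedal_b (a joint): angle of the pedal of the middle sleeve, rad: 0 = up, 0.60 = fully down; about 5 N moves it, friction keeps it where it is left; a hard stop ends its travel
- sleeve_c (a point): centre of the rim of the right (-y) sleeve (z = 144 mm); carrier_c, if present, stands in this sleeve
- pedal_c_pad (a point): centre of the top of the black pedal pad (40 x 44 mm) of the right (-y) sleeve, in front of it; about 64 mm above the worktop at rest and 22 mm when fully down, sinking along an arc of 70 mm radius
- pedal_c (a joint): angle of the pedal of the right (-y) sleeve, rad: 0 = up, 0.60 = fully down; about 5 N moves it, friction keeps it where it is left; a hard stop ends its travel
- carrier_a: Steel hook carrier, 108 mm tall, 120 g, origin centre of underside. Round base 50 mm wide, 20 high; shank at x -15 to -10 mm; inverted-V crown, inner peak x 0, z 65; tip at x 10 to 15 down to z 46; mouth (z 20 to 46) opens to +x. Hook 20 wide. Tab on top, z 71 to 108, 10 thick (x), 22 wide (y). Hung, the bar's axis is at x 0, z 59. Starts sunk in the left (+y) sleeve; may be absent.
- carrier_b: Steel hook carrier, 108 mm tall, 120 g, origin centre of underside. Round base 50 mm wide, 20 high; shank at x -15 to -10 mm; inverted-V crown, inner peak x 0, z 65; tip at x 10 to 15 down to z 46; mouth (z 20 to 46) opens to +x. Hook 20 wide. Tab on top, z 71 to 108, 10 thick (x), 22 wide (y). Hung, the bar's axis is at x 0, z 59. Starts sunk in the middle sleeve; may be absent.
- carrier_c: Steel hook carrier, 108 mm tall, 120 g, origin centre of underside. Round base 50 mm wide, 20 high; shank at x -15 to -10 mm; inverted-V crown, inner peak x 0, z 65; tip at x 10 to 15 down to z 46; mouth (z 20 to 46) opens to +x. Hook 20 wide. Tab on top, z 71 to 108, 10 thick (x), 22 wide (y). Hung, the bar's axis is at x 0, z 59. Starts sunk in the right (-y) sleeve; may be absent.
- hung_left: the same kind of hook carrier, already hanging loose on the rail, left one (origin at the centre of its underside, about 76 mm above the worktop, its mouth away from the robot); leaves narrow gaps on either side
- hung_right: the same kind of hook carrier, already hanging loose on the rail, right one (origin at the centre of its underside, about 76 mm above the worktop, its mouth away from the robot); leaves narrow gaps on either side
- rail: fixed drying rail, origin on the worktop under the middle of the bar, x away from the robot across the bar, y along the bar; round end posts 16 mm thick, 141 mm high, at y = -182 and +182 mm, with feet 8 mm high reaching 55 mm to front and back
- rail_bar (a point): middle of the horizontal bar, diameter 10 mm, on its axis 135 mm above the worktop; axes as the rail's
- drip_tray: loose grey drip tray, 80 mm (x) by 310 mm (y), rim 14 mm high, 0.3 kg, origin at the centre of its underside; an upright fin handle 12 mm thick (y) and 42 mm high runs from x = -122 to -38 mm towards the robot (top at z = 42 mm)
- tape_white: bystander: white tape roll, 66 x 62 x 25 mm, origin at the centre of its underside; leave alone
- gauze_box: bystander: small white and blue carton, 64 x 106 x 45 mm, origin at the centre of its underside; leave alone
- stapler: bystander: desk stapler, 34 x 140 x 40 mm, origin at the centre of its underside; leave alone
- kidney_dish: bystander: kidney-shaped dish, 95 x 216 x 34 mm, origin at the centre of its underside; leave alone
There are look-alikes about, which are no part of the job. Leave any turquoise look-alike of the hung_right alone. Leave any green look-alike of the carrier_b alone.

How it is judged:
On the way, in this order (a step that is already met when the one before it is completed fails the run):
1. the drip tray lies flat, centred under the rail and square to it (x of drip_tray in the frame of rail_bar between -0.025 and 0.025 m and y of drip_tray in the frame of rail_bar between -0.025 and 0.025 m and angle between the x axis of drip_tray and the x axis of rail, either way round below 0.15 rad and height (world z) of drip_tray below 0.01 m and angle between drip_tray's own z axis and vertical below 0.05 rad and linear speed of drip_tray below 0.02 m/s), for 0.2 s.
2. every carrier stands raised at least 36 mm in its sleeve, not held by the fingers (z of carrier_a in the frame of stand between 0.07 and 0.086 m and x of carrier_a in the frame of stand between -0.008 and 0.008 m and contact force between each of carrier_a, carrier_b, carrier_c and the fingers below 0.1 N and z of carrier_b in the frame of stand between 0.07 and 0.086 m and x of carrier_b in the frame of stand between -0.008 and 0.008 m and z of carrier_c in the frame of stand between 0.07 and 0.086 m and x of carrier_c in the frame of stand between -0.008 and 0.008 m), for 0.2 s.
At the end, for the whole second after the job is handed in: All carriers present and the two there before hang at rest by their hooks on the bar between the posts (origin 50-68 mm below its axis, within 20 mm fore and aft, tilt under 0.2 rad); the tray lies flat and still, within 25 mm of centred under the rail and 0.15 rad of square (all of step 1 and x of carrier_a in the frame of rail_bar between -0.02 and 0.02 m and y of carrier_a in the frame of rail_bar between -0.165 and 0.165 m and z of carrier_a in the frame of rail_bar between -0.068 and -0.05 m and angle between each of carrier_a, carrier_b, carrier_c, hung_left, hung_right's own z axis and vertical below 0.2 rad and linear speed of each of carrier_a, carrier_b, carrier_c, hung_left, hung_right below 0.03 m/s and x of carrier_b in the frame of rail_bar between -0.02 and 0.02 m and y of carrier_b in the frame of rail_bar between -0.165 and 0.165 m and z of carrier_b in the frame of rail_bar between -0.068 and -0.05 m and x of carrier_c in the frame of rail_bar between -0.02 and 0.02 m and y of carrier_c in the frame of rail_bar between -0.165 and 0.165 m and z of carrier_c in the frame of rail_bar between -0.068 and -0.05 m and x of hung_left in the frame of rail_bar between -0.02 and 0.02 m and y of hung_left in the frame of rail_bar between -0.165 and 0.165 m and z of hung_left in the frame of rail_bar between -0.068 and -0.05 m and x of hung_right in the frame of rail_bar between -0.02 and 0.02 m and y of hung_right in the frame of rail_bar between -0.165 and 0.165 m and z of hung_right in the frame of rail_bar between -0.068 and -0.05 m); the robot touches nothing.
It fails at once if a carrier that already hung on the rail is knocked off (z of any of hung_left, hung_right in the frame of rail_bar below -0.09 m).
It fails at once if a bystander is moved more than 40 mm (distance of any of tape_white, gauze_box, stapler, kidney_dish from where it was at the start of the episode above 0.04 m).
Of carrier_a, carrier_b, carrier_c only 2 to 3 are there at a start; the rules pass over those that are not, and their reading is None.
At some moment in a run one of drip_tray may be knocked a few centimetres aside while the robot is not near it.
It also fails if it takes over 210 s, if anything falls off the work surface, if the arm or the gripper's body presses on something with over 40 N, if the wrist force passes 120 N, or if a joint passes its speed limit or range.

ROBOT

A 6-joint arm with a two-finger parallel gripper is mounted at the origin on a cart in front of the work surface, level with it; the furniture and walls round the work are solid. World frame = base frame: x ahead of the robot, y to its left, z up, the work surface at z = 0. Lengths are in m, angles in rad, forces in N, time in s.
With the tool pointing down it reaches from about 0.275 to 0.825 m from the base axis. Payload 5.2 kg.
Tool frame: the origin (TCP) lies at the centre of the arm's flange, where the gripper is bolted on; the fingertips stand 186 mm ahead of it and the grasp point (between the pads) lies ahead of it (ctrl.pinch_z is the y of the grasp point in the tool frame, in m); y points along the fingers, z is the direction in which the jaws open and shut, and the axes are right-handed (so a half turn about y gives the same grasp; the last joint's range is limited). The gripper opens to 93 mm and grips with 3 to 60 N. Pads are 15 mm wide; open, the fingers measure 128 mm over their backs; the gripper's body (75 mm by 188 mm) begins 65 mm behind the grasp point.
Start: joints at [0.899, 0.259, 1.535, -0, 1.348, -0.203], TCP at [0.248, 0.491, 0.405] pointing down, gripper open.
Joint ranges: [-3.14, 3.14], [-0.91, 2.08], [0.19, 2.58], [-1.22, 4.36], [0.22, 2.71], [-3.12, 3.12]. Speed limits (rad/s): [2.57, 2.57, 3.14, 3.14, 3.14, 3.14].

INTERFACE

Orientations are given as [roll, pitch, yaw] about the fixed x, y, z axes, in that order (R = Rz(yaw) Ry(pitch) Rx(roll)).
In Python, from rig import ctrl gives the robot as it stands.
- The arm moves only by the tool servo_tool, never from a script. Its argument "steps" is a list of rows, each a list of 3 entries, a list of its own where there are three numbers: the finger opening in mm, from 0 to 93, then the shift along the tool's x, y, z in mm, then the turn, a rotation vector about the tool's x, y, z in rad. A call has 1 to 12 rows; each row is the pose to reach, as a shift and turn from the pose commanded when the call began, along the tool's axes at that moment; what a row does not reach only later rows make up. A row lasts 1/8 s, in which the tool goes at most 62.5 mm and 10.7 degrees, less where a joint would pass 70% of its speed; a pose out of reach is approached as far as the arm can. A call with a gripper value outside its range is refused whole. The fingers move at their own pace and stop on an object; the grip force is fixed at half the most. Time passes only in rows, so rows that repeat a pose let the fingers close. It gives the time, the measured TCP pose, the force and the opening at its end, in the units of the state.
- ctrl.sense(): the state, without advancing time (a new reading comes with each control period).
- ctrl.snapshot(name): name is "scene" or "top" or "wrist"; returns a dict with "image" (480x640x3 uint8, blue, green, red), "intrinsics" (3x3 intrinsics, pixels), "world_to_cam" (4x4, takes a point from world to camera coordinates). Camera axes: x right, y down, z forward; pixel columns grow to the right and rows downward; lengths in m; the calibration is good to about 2 mm. The wrist camera is an equidistant fisheye: a pixel r from the principal point sees the ray r / f radians off the axis. A picture is of the moment at which its call begins. There is no depth.
- ctrl.sign_off(): hands the job in, once; it reports no verdict.
The state is a dict: "time": time; "q": joint angles; "qvel": joint speeds; "joint_efforts": joint torques, N m; "tool_pos": TCP position; "orientation": TCP orientation; "force": force on the tool from outside, world axes, zero at the start; "moment": the same for the moment, N m; "opening": opening from 0.0 (shut) to 1.0 (fully open).
Only numpy, scipy, OpenCV 4.12 (cv2) and the standard library are available. Lean on these libraries where they do the work, as an engineer would, in place of code of your own. Each camera call takes 0.05 s, during which the arm holds its last target. There are 200 camera calls.

## Working session

There is one attempt and no reset: what is moved stays moved. The work goes in short steps, Python scripts to look and compute and a tool call to move; the robot and the scene stay as the last step left them, time stands still between calls to the robot, and variables do not carry over. Pictures are saved under pics/ and viewed, about 12 in all and at most 16, crops included, and the job is handed in when it is done.

Besides the shell and the picture viewer there is one more tool, called after ">>>" by a JSON object that holds its "method" and its "body", one argument or row to a line. servo_tool: Moves the arm, as the interface text tells. Its arguments: {"type":"object","properties":{"steps":{"type":"array"}},"required":["steps"]}

```bash
ls; mkdir -p pics; cat > h.py <<'E'
import numpy as np, cv2
from rig import ctrl
from scipy.spatial.transform import Rotation as R
def snap(n,f,show=True):
    s=ctrl.snapshot(n); cv2.imwrite('pics/'+f,s['image'])
    np.savez('pics/'+f[:-4]+'.npz',K=s['intrinsics'],T=s['world_to_cam']); return s
def load(f):
    d=np.load('pics/'+f+'.npz'); return d['K'],d['T']
def ray2z(f,u,v,z,fish=False):
    K,T=load(f); d=np.array([(u-K[0,2])/K[0,0],(v-K[1,2])/K[1,1],1.])
    if fish:
        r=np.hypot(d[0],d[1]); d=np.array([d[0]/r*np.sin(r),d[1]/r*np.sin(r),np.cos(r)]) if r>0 else d
    Rc=T[:3,:3]; c=-Rc.T@T[:3,3]; w=Rc.T@d
    return c+w*(z-c[2])/w[2]
def proj(f,p,fish=False):
    K,T=load(f); q=T[:3,:3]@np.array(p)+T[:3,3]
    if fish:
        r=np.hypot(q[0],q[1]); th=np.arctan2(r,q[2]); x=q[:2]/r*th
    else: x=q[:2]/q[2]
    return x*np.array([K[0,0],K[1,1]])+K[:2,2]
E
python3 - <<'E'
from h import *
for n in('scene','top'):
    s=snap(n,n+'0.png'); T=s['world_to_cam']; print(n,s['intrinsics'].round(1).tolist(),(-T[:3,:3].T@T[:3,3]).round(3),T[:3,:3].round(2).tolist())
st=ctrl.sense();print(st,ctrl.pinch_z)
E
```

```text
pics
scene [[624.3, 0.0, 322.7], [0.0, 624.3, 233.7], [0.0, 0.0, 1.0]] [-0.908  0.657  0.83 ] [[-0.5, -0.86, -0.02], [-0.33, 0.21, -0.92], [0.8, -0.45, -0.39]]
top [[514.2, 0.0, 327.4], [0.0, 514.2, 246.3], [0.0, 0.0, 1.0]] [ 0.434 -0.165  1.25 ] [[0.01, -1.0, 0.02], [-1.0, -0.01, -0.08], [0.08, -0.02, -1.0]]
{'time': 0.1, 'q': array([ 8.99192033e-01,  2.59260891e-01,  1.53591323e+00, -2.11480621e-05,
        1.34802019e+00, -2.02821397e-01]), 'qvel': array([ 0.00078461, -0.00173401, -0.00266538,  0.00074314,  0.00015839,
        0.00099737]), 'joint_efforts': array([ 9.39905804e-04, -4.38209939e+01, -2.84643388e+01,  7.18521257e-02,
        3.61889822e-02, -6.17313731e-05]), 'tool_pos': array([0.24836976, 0.49052596, 0.40402982]), 'orientation': array([-1.57236930e+00,  3.02431156e-04, -4.68778446e-01]), 'force': array([-1.17510377,  0.28970335, -0.79605927]), 'moment': array([-0.0292969 , -0.04041299, -0.02130885]), 'opening': 0.9995124379286691} 0.1673
```

View pics/top0.png

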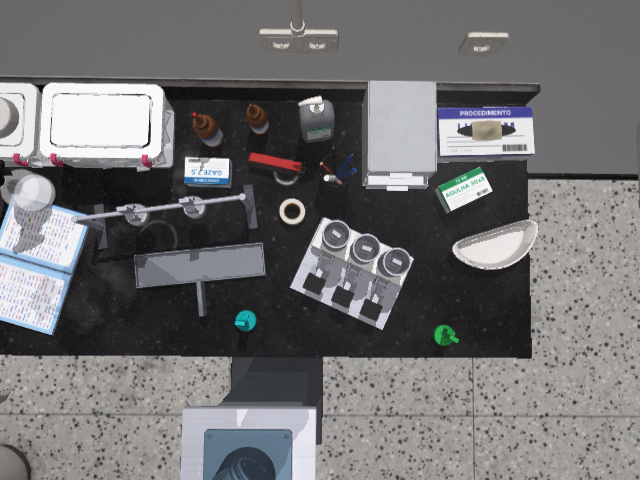

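View pics/scene0.png

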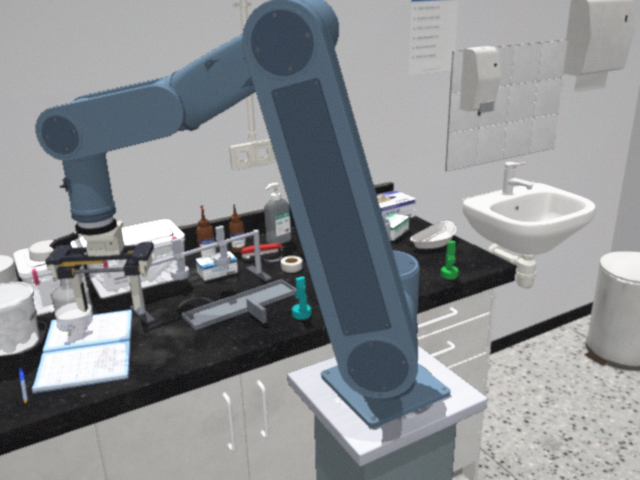

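The top view shows the rail at about (95–250, 195–225), the tray at (135–265, 245–285) with its fin down to (202, 315), and the stand at (290–412, 218–328). The turquoise look-alike is at (245, 321) and the green one at (445, 336). I'll enlarge the relevant areas.

```bash
python3 - <<'E'
from h import *
im=cv2.imread('pics/top0.png')
a=cv2.resize(im[175:325,75:275],None,fx=4,fy=4,interpolation=cv2.INTER_CUBIC)
b=cv2.resize(im[205:335,280:425],None,fx=4.5,fy=4.5,interpolation=cv2.INTER_CUBIC)
cv2.imwrite('pics/a.png',a);cv2.imwrite('pics/b.png',b)
E
```

```text
(no output)
```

View pics/a.png

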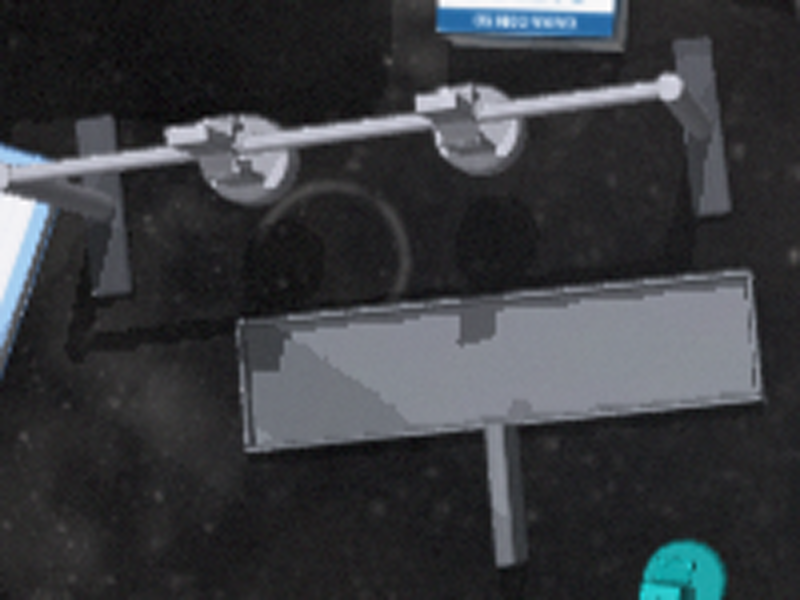

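View pics/b.png

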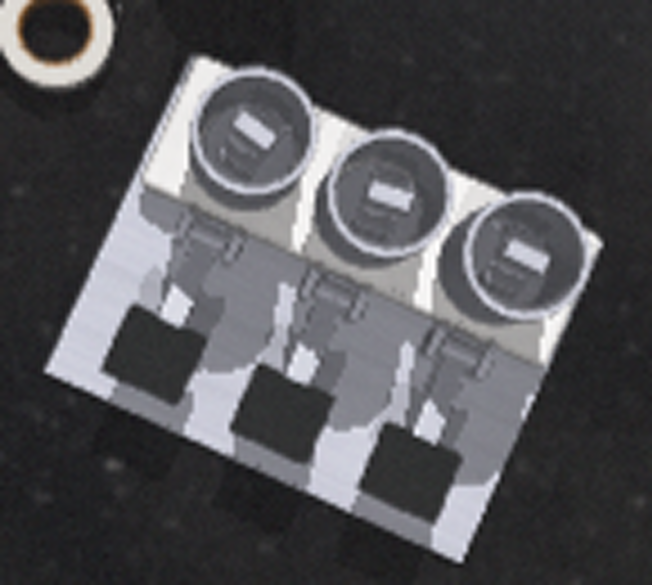

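```bash
python3 - <<'E'
from h import *
A=lambda u,v:(75+u/4,175+v/4); B=lambda u,v:(280+u/4.5,205+v/4.5)
p=lambda c,z:ray2z('top0',*c,z)[:2]
l=p(A(5,178),.141); r=p(A(671,86),.141); d=l-r
print('rail',l,r,'mid',(l+r)/2,'len',np.linalg.norm(d),'yaw',np.arctan2(d[1],d[0])-np.pi/2)
c=[p(A(*k),.014) for k in((238,320),(750,272),(762,400),(246,450))]
print('tray',np.mean(c,0),[np.linalg.norm(c[i]-c[i-1]).round(4) for i in range(4)]); d=c[0]-c[1]+c[3]-c[2]; print('yaw',np.arctan2(d[1],d[0])-np.pi/2)
print('fin',p(A(495,428),.042),p(A(507,566),.042))
s=[p(B(*k),.144) for k in((254,131),(390,192),(527,256))]; print('sl',s); d=s[0]-s[2]; print(np.linalg.norm(d),'yaw',np.arctan2(d[1],d[0])-np.pi/2)
print('pads',[p(B(*k),.064) for k in((155,355),(282,415),(410,472))])
for k in((222,140),(483,120)): print('hung tab?',p(A(*k),.184))
for n,a,b in(('A',(237,115),(273,146)),('B',(371,190),(412,196)),('C',(508,246),(548,265))):
    a=p(B(*a),.142);b=p(B(*b),.142);d=a-b;print(n,(a+b)/2,np.linalg.norm(d),np.arctan2(d[1],d[0])-np.pi/2)
for n,uv in(('turq',(245,321)),('green',(443,335)),('tape',(291,211))): print(n,p(uv,.02))
E
```

```text
rail [0.57922073 0.36002161] [0.63302576 0.00279003] mid [0.60612325 0.18140582] len 0.361260823096004 yaw 0.14949299258253967
tray [0.48862963 0.12087913] [np.float64(0.0779), np.float64(0.3071), np.float64(0.0774), np.float64(0.308)]
yaw 0.10354044040503041
fin [0.44780829 0.11607977] [0.36791663 0.10692059]
sl [array([ 0.55220758, -0.20161733]), array([ 0.52333059, -0.26713807]), array([ 0.49308763, -0.33297313])]
0.14404691557348284 yaw -0.4229162131131865
pads [array([ 0.44517876, -0.15428593]), array([ 0.41509843, -0.21939737]), array([ 0.38661588, -0.2848574 ])]
hung tab? [0.59454546 0.2286227 ]
hung tab? [0.60638041 0.09372065]
A [ 0.55267122 -0.20216024] 0.022912159982365024 -0.7058383779420256
B [ 0.52301567 -0.2680461 ] 0.019945883403295527 -0.13726050314838556
C [ 0.49344001 -0.33375736] 0.021226498531875176 -0.4371062784111268
turq [0.35679462 0.00961132]
green [ 0.32671398 -0.46037834]
tape [ 0.62054767 -0.09572372]
```

```bash
cat >> h.py <<'E'
def go(p,th,zt=None):
    """pinch target p (world), heading th (tool z dir)-> shift in tool mm, turn about tool y"""
    s=ctrl.sense(); M=R.from_euler('xyz',s['orientation']); 
    z=M.as_matrix()[:,2]; th0=np.arctan2(z[1],z[0])
    sh=M.inv().apply(np.array(p)+[0,0,ctrl.pinch_z]-s['tool_pos'])*1000
    T=R.from_euler('xyz',[-np.pi/2,0,th-np.pi/2])
    print('shift',sh.round(1),'turn',(M.inv()*T).as_rotvec().round(4),'pinch',(s['tool_pos']-[0,0,ctrl.pinch_z]).round(4),'th',th0.round(4),'t',round(s['time'],2))
def railpt(x,y,z,C=(.6061,.1814),a=.1495):
    return [C[0]+x*np.cos(a)-y*np.sin(a),C[1]+x*np.sin(a)+y*np.cos(a),z]
E
python3 - <<'E'
from h import *
go([.409,.1126,.14],.1035+np.pi/2)
E
```

```text
shift [ 314.1   97.1 -264.4] turn [ 0.0014 -0.5723 -0.0007] pinch [0.2484 0.4905 0.2367] th 1.102 t 0.1
```

>>> {"method": "servo_tool", "body": {
  "steps": [
    [45,[52,0,-44],[0,-0.1,0]],
    [45,[104,0,-88],[0,-0.2,0]],
    [45,[157,20,-132],[0,-0.3,0]],
    [45,[209,50,-176],[0,-0.4,0]],
    [45,[262,97,-220],[0,-0.5,0]],
    [45,[314,97,-264.4],[0.0014,-0.572,0]],
    [45,[314,97,-264.4],[0.0014,-0.572,0]],
    [45,[314,97,-264.4],[0.0014,-0.572,0]],
    [45,[314,97,-264.4],[0.0014,-0.572,0]]
  ]
}}

```text
time: 1.23
tool_pos: [0.4089, 0.113, 0.3076]
orientation: [-1.569, 0.001, 0.102]
force: [-0.3, 0.6, 1.0]
opening: 0.48
```

```bash
python3 - <<'E'
from h import *
s=snap('wrist','w1.png'); print(s['intrinsics'].round(1).tolist())
snap('top','top1.png')
go([.409,.1126,.028],.1035+np.pi/2)
E
```

```text
[[371.6, 0.0, 319.8], [0.0, 371.6, 249.3], [0.0, 0.0, 1.0]]
shift [ 1.000e-01  1.126e+02 -1.600e+00] turn [-0.0016  0.0012  0.0004] pinch [0.4087 0.114  0.1406] th 1.6755 t 1.32
```

View pics/w1.png

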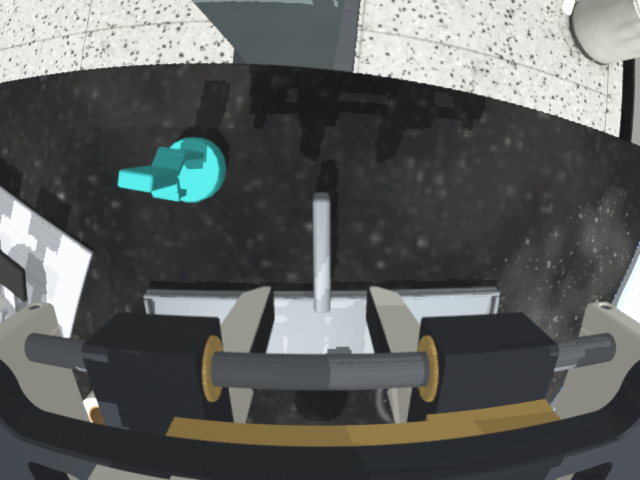

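The wrist view shows the fin (about u = 321, from v = 195 to 310) centred between the fingertips (270 and 370). The turquoise piece at (190, 170) is clear. Next: descend and grip.

>>> {"method": "servo_tool", "body": {
  "steps": [
    [45,[0,50,-1],[0,0,0]],
    [45,[0,90,-1],[0,0,0]],
    [45,[0,112,-1],[0,0,0]],
    [45,[0,112,-1],[0,0,0]],
    [0,[0,112,-1],[0,0,0]],
    [0,[0,112,-1],[0,0,0]],
    [0,[0,112,-1],[0,0,0]],
    [0,[0,112,-1],[0,0,0]],
    [0,[0,112,-1],[0,0,0]],
    [0,[0,112,-1],[0,0,0]]
  ]
}}

```text
time: 2.58
tool_pos: [0.4095, 0.1122, 0.1963]
orientation: [-1.569, -0.001, 0.103]
force: [-1.4, 2.8, 6.3]
opening: 0.128
```

```bash
python3 - <<'E'
from h import *
a=.1495
go(railpt(-.080-.125,0,.028),a+np.pi/2)
go(railpt(-.080,0,.028),a+np.pi/2)
E
```

```text
shift [-2.1  1.  39.1] turn [-0.0015 -0.0461  0.0014] pinch [0.4095 0.1122 0.029 ] th 1.6742 t 2.58
shift [122.8   1.2  44.8] turn [-0.0015 -0.0461  0.0014] pinch [0.4095 0.1122 0.029 ] th 1.6742 t 2.58
```

>>> {"method": "servo_tool", "body": {
  "steps": [
    [0,[0,0,10],[0,-0.015,0]],
    [0,[-1,0,20],[0,-0.03,0]],
    [0,[-2,0,30],[0,-0.046,0]],
    [0,[-2,0,39],[0,-0.046,0]],
    [0,[12,0,39.7],[0,-0.046,0]],
    [0,[27,0,40.4],[0,-0.046,0]],
    [0,[43,0,41.2],[0,-0.046,0]],
    [0,[60,0,41.9],[0,-0.046,0]],
    [0,[77,0,42.7],[0,-0.046,0]],
    [0,[94,0,43.5],[0,-0.046,0]],
    [0,[110,0,44.2],[0,-0.046,0]],
    [0,[122.8,0,44.8],[0,-0.046,0]]
  ]
}}

```text
time: 4.08
tool_pos: [0.5254, 0.1699, 0.1955]
orientation: [-1.569, 0.005, 0.15]
force: [-7.6, -2.1, 10.5]
opening: 0.126
```

>>> {"method": "servo_tool", "body": {
  "steps": [
    [0,[0,0,0],[0,0,0]],
    [0,[0,0,0],[0,0,0]],
    [40,[0,0,0],[0,0,0]],
    [40,[0,0,0],[0,0,0]],
    [40,[0,0,0],[0,0,0]],
    [40,[-20,0,0],[0,0,0]],
    [40,[-20,-40,0],[0,0,0]],
    [40,[-20,-70,0],[0,0,0]],
    [40,[-20,-120,0],[0,0,0]],
    [40,[-20,-140,0],[0,0,0]],
    [40,[-20,-140,0],[0,0,0]]
  ]
}}

```text
time: 5.45
tool_pos: [0.5074, 0.1662, 0.3376]
orientation: [-1.57, -0.005, 0.149]
force: [0.2, -0.4, -0.0]
opening: 0.431
```

```bash
python3 - <<'E'
from h import *
s=snap('top','top2.png'); im=s['image']
cv2.imwrite('pics/c.png',cv2.resize(im[165:315,75:275],None,fx=4,fy=4,interpolation=cv2.INTER_CUBIC))
go(railpt(-.1,0,.2),.1495+np.pi/2)
E
```

```text
shift [  0.4 -31.3   0.4] turn [-0.0012 -0.0004  0.0015] pinch [0.5069 0.1661 0.1687] th 1.7199 t 5.5
```

View pics/c.png

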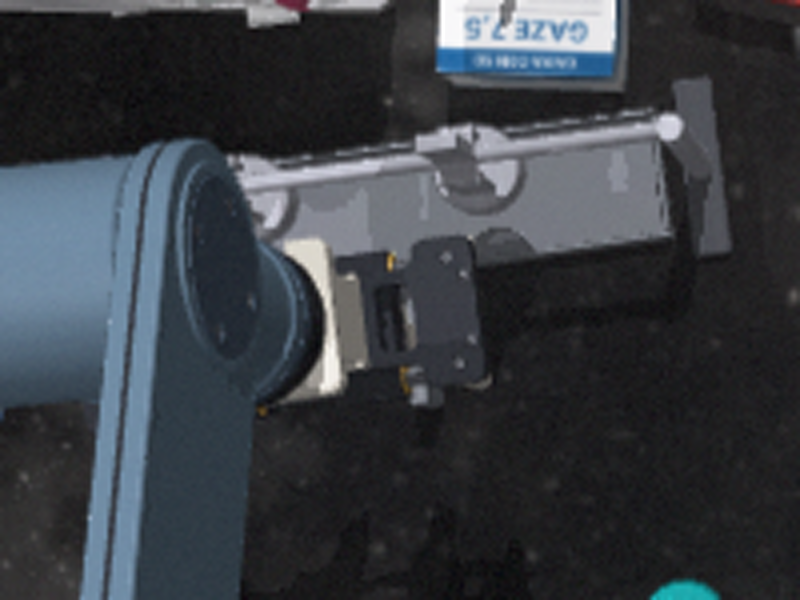

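```bash
python3 - <<'E'
from h import *
a=ray2z('top2',239.25,199.5,.014)[:2];b=ray2z('top2',242.25,224.5,.014)[:2]
m=(a+b)/2;d=a-b;yaw=np.arctan2(d[1],d[0]);C=m+.155*np.array([-np.sin(yaw),np.cos(yaw)])
print('tray',C,yaw,np.linalg.norm(d)); rel=C-[.6061,.1814];print(rel@[.989,.149],rel@[-.149,.989])
go([.4452,-.1540,.15],1.148)
E
```

```text
tray [0.59643914 0.17956299] 0.13893841312443522 0.06155324084766823
-0.009828307671319076 -0.0003773306111478364
shift [-108.6   18.2 -307.4] turn [-0.0017  0.5719  0.0011] pinch [0.5069 0.1661 0.1687] th 1.7199 t 5.5
```

>>> {"method": "servo_tool", "body": {
  "steps": [
    [0,[-18,3,-51],[0,0.1,0]],
    [0,[-36,6,-102],[0,0.2,0]],
    [0,[-54,9,-153],[0,0.3,0]],
    [0,[-72,12,-205],[0,0.4,0]],
    [0,[-90,15,-256],[0,0.5,0]],
    [0,[-108.6,18,-307.4],[0,0.572,0]],
    [0,[-108.6,18,-307.4],[0,0.572,0]],
    [0,[-108.6,18,-307.4],[0,0.572,0]]
  ]
}}

```text
time: 6.5
tool_pos: [0.4448, -0.1535, 0.3161]
orientation: [-1.568, 0.003, -0.423]
force: [-0.7, -0.0, -0.3]
opening: 0.006
```

```bash
python3 - <<'E'
from h import *
snap('wrist','w2.png')
snap('top','top3.png')
go([.4452,-.1540,.0387],1.148)
for p in ([.4452,-.1543,.064],[.4151,-.2194,.064]): print(proj('w2',p,True))
E
```

```text
shift [  0.7 110.7  -1.5] turn [-0.002   0.0018 -0.002 ] pinch [ 0.4452 -0.1527  0.1494] th 1.1498 t 6.6
[319.02569895 266.73208272]
[212.89855897 265.41568375]
```

View pics/w2.png

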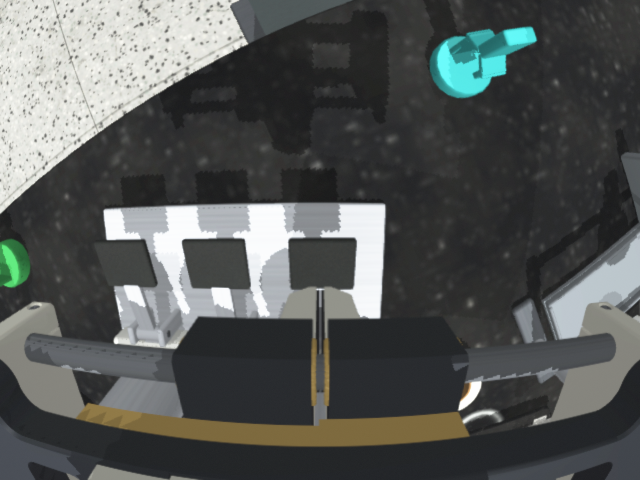

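Pad A shows at (323, 263) and was predicted at (319, 267), so the agreement is good. Pressing A.

>>> {"method": "servo_tool", "body": {
  "steps": [
    [0,[0,45,-1],[0,0,0]],
    [0,[0,65,-1],[0,0,0]],
    [0,[0,75,-1],[0,0,0]],
    [0,[0,85,-1],[0,0,0]],
    [0,[0,95,-1],[0,0,0]],
    [0,[0,105,-1],[0,0,0]],
    [0,[0,110,-1],[0,0,0]],
    [0,[0,113,-1],[0,0,0]],
    [0,[0,113,-1],[0,0,0]]
  ]
}}

```text
time: 7.72
tool_pos: [0.446, -0.1543, 0.2101]
orientation: [-1.57, -0.005, -0.421]
force: [-14.6, 10.2, 58.8]
opening: 0.007
```

>>> {"method": "servo_tool", "body": {
  "steps": [
    [0,[0,-30,0],[0,0,0]],
    [0,[0,-62,0],[0,0,0]],
    [0,[0,-62,-40],[0,0,0]],
    [0,[0,-62,-72],[0,0,0]],
    [0,[0,-62,-72],[0,0,0]],
    [0,[0,-40,-72],[0,0,0]],
    [0,[0,-30,-72],[0,0,0]],
    [0,[0,-20,-72],[0,0,0]],
    [0,[0,-10,-72],[0,0,0]],
    [0,[0,-3,-72],[0,0,0]],
    [0,[0,-1,-72],[0,0,0]],
    [0,[0,-1,-72],[0,0,0]]
  ]
}}

```text
time: 9.22
tool_pos: [0.4166, -0.2202, 0.2103]
orientation: [-1.571, -0.005, -0.422]
force: [-11.1, 8.2, 53.4]
opening: 0.003
```

>>> {"method": "servo_tool", "body": {
  "steps": [
    [0,[0,-30,0],[0,0,0]],
    [0,[0,-62,0],[0,0,0]],
    [0,[0,-62,-40],[0,0,0]],
    [0,[0,-62,-72],[0,0,0]],
    [0,[0,-62,-72],[0,0,0]],
    [0,[0,-40,-72],[0,0,0]],
    [0,[0,-30,-72],[0,0,0]],
    [0,[0,-20,-72],[0,0,0]],
    [0,[0,-10,-72],[0,0,0]],
    [0,[0,-3,-72],[0,0,0]],
    [0,[0,0,-72],[0,0,0]],
    [0,[0,0,-72],[0,0,0]]
  ]
}}

```text
time: 10.72
tool_pos: [0.3869, -0.2855, 0.2101]
orientation: [-1.57, -0.003, -0.422]
force: [-10.7, 10.1, 53.8]
opening: 0.005
```

>>> {"method": "servo_tool", "body": {
  "steps": [
    [0,[0,-40,0],[0,0,0]],
    [0,[0,-100,0],[0,0,0]],
    [0,[0,-160,0],[0,0,0]],
    [60,[0,-210,50],[0,0.15,0]],
    [60,[0,-250,100],[0,0.3,0]],
    [60,[0,-250,150],[0,0.5,0]],
    [60,[0,-250,150],[0,0.7,0]],
    [60,[0,-250,150],[0,0.9,0]],
    [60,[0,-250,150],[0,1.0,0]]
  ]
}}

```text
time: 11.85
tool_pos: [0.4476, -0.1483, 0.4549]
orientation: [-1.57, 0.003, -1.427]
force: [-0.2, 0.1, -0.5]
opening: 0.6
```

```bash
python3 - <<'E'
from h import *
s=snap('top','top4.png'); c=snap('scene','scene4.png'); w=snap('wrist','w4.png')
a=cv2.resize(s['image'][195:345,270:430],None,fx=2.5,fy=2.5,interpolation=cv2.INTER_CUBIC)
b=cv2.resize(c['image'][200:350,380:540],None,fx=2.5,fy=2.5,interpolation=cv2.INTER_CUBIC)
cv2.imwrite('pics/d.png',np.hstack([a,b]))
K,T=load('w4'); print((-T[:3,:3].T@T[:3,3]).round(3), T[:3,:3].round(2).tolist())
go([.55,-.2,.2],-.7)
E
```

```text
[ 0.436 -0.076  0.436] [[0.99, 0.15, -0.0], [0.14, -0.95, 0.26], [0.04, -0.26, -0.97]]
shift [66.2 87.6 93.6] turn [ 7.000e-04  8.516e-01 -2.300e-03] pinch [ 0.4475 -0.1489  0.2877] th 0.1516 t 12.0
```

View pics/d.png

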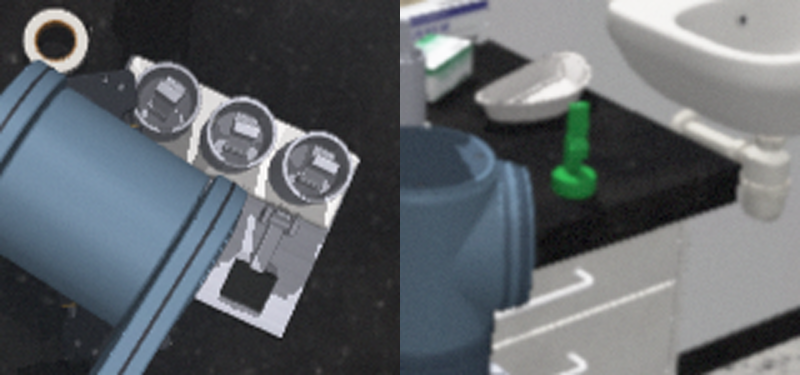

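The top crop shows all three carriers standing raised in their sleeves. I'll check the tab and mouth directions in the wrist view.

View pics/w4.png

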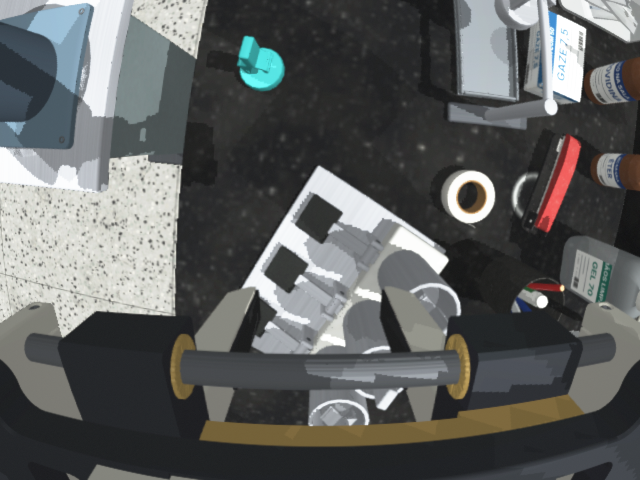

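>>> {"method": "servo_tool", "body": {
  "steps": [
    [80,[60,0,20],[0,0,0]],
    [80,[120,0,40],[0,0,0]],
    [80,[180,0,50],[0,0,0]],
    [80,[240,10,40],[0,0,0]],
    [80,[250,20,40],[0,0,0]],
    [80,[250,20,40],[0,0,0]],
    [80,[250,20,40],[0,0,0]]
  ]
}}

```text
time: 12.88
tool_pos: [0.524, -0.3894, 0.4356]
orientation: [-1.57, 0.002, -1.421]
force: [0.2, 1.0, -0.0]
opening: 0.859
```

```bash
python3 - <<'E'
from h import *
w=snap('wrist','w5.png'); go([.5522,-.2016,.175],-.7); t=snap('top','top5.png')
q=[proj('w5',p,True) for p in([.552,-.202,.186],[.523,-.267,.186],[.493,-.333,.186])];print(q)
c=np.mean(q,0).astype(int);y0=max(c[1]-75,0);x0=max(c[0]-100,0)
print(x0,y0);cv2.imwrite('pics/e.png',cv2.resize(w['image'][y0:y0+150,x0:x0+200],None,fx=4,fy=4,interpolation=cv2.INTER_CUBIC))
E
```

```text
shift [-181.2   94.    55.8] turn [-8.000e-04  8.504e-01 -1.400e-03] pinch [ 0.5241 -0.3893  0.2687] th 0.1504 t 12.93
[array([408.00115753,  -7.73835821]), array([349.43773908,  74.69065132]), array([285.1866032 , 171.56249141])]
247 4
```

View pics/e.png

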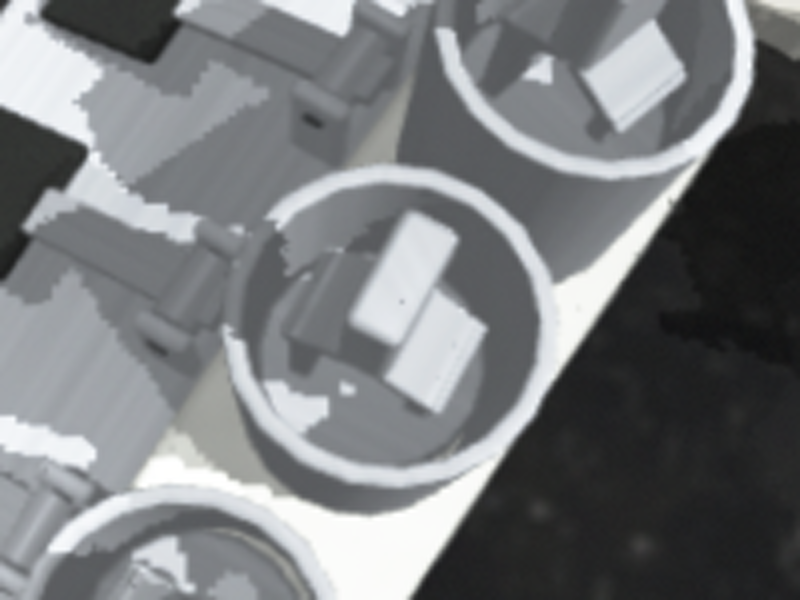

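```bash
python3 - <<'E'
from h import *
f=lambda u,v:ray2z('w5',247+u/4,4+v/4,.186,True)[:2]
a,b=f(434,224),f(372,337);d=a-b;print('B',(a+b)/2,np.linalg.norm(d),np.arctan2(d[1],d[0])-np.pi/2)
im=cv2.imread('pics/top5.png')
cv2.imwrite('pics/f.png',cv2.resize(im[205:295,310:420],None,fx=6,fy=6,interpolation=cv2.INTER_CUBIC))
E
```

```text
B [ 0.52193688 -0.26671489] 0.020874284270869174 -0.3271365622569047
```

View pics/f.png

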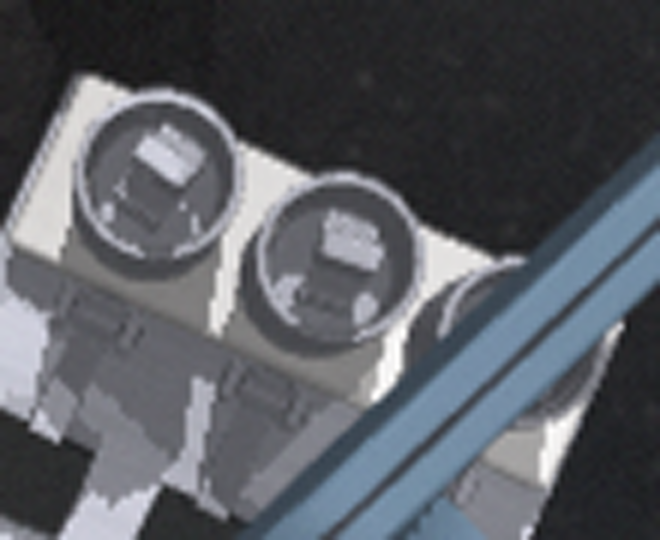

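```bash
python3 - <<'E'
from h import *
g=lambda u,v:ray2z('top5',310+u/6,205+v/6,.186)[:2]
print(g(168,150),g(350,232))
go([.5522,-.2016,.25],-.6)
E
```

```text
[ 0.55635502 -0.20342339] [ 0.5283137  -0.26672954]
shift [-181.3   19.1   55.9] turn [-0.0012  0.7503 -0.001 ] pinch [ 0.5241 -0.3893  0.269 ] th 0.1503 t 12.97
```

>>> {"method": "servo_tool", "body": {
  "steps": [
    [45,[-50,0,15],[0,0.15,0]],
    [45,[-100,0,30],[0,0.3,0]],
    [45,[-150,0,45],[0,0.45,0]],
    [45,[-181.3,10,56],[0,0.6,0]],
    [45,[-181.3,19,56],[0,0.75,0]],
    [45,[-181.3,19,56],[0,0.75,0]],
    [45,[-181.3,60,56],[0,0.75,0]],
    [45,[-181.3,90,56],[0,0.75,0]],
    [45,[-181.3,98,56],[0,0.75,0]],
    [45,[-181.3,98,56],[0,0.75,0]]
  ]
}}

```text
time: 14.22
tool_pos: [0.5526, -0.2035, 0.338]
orientation: [-1.571, 0.001, -2.172]
force: [-0.8, -0.4, 0.8]
opening: 0.486
```

>>> {"method": "servo_tool", "body": {
  "steps": [
    [0,[0,0,0],[0,0,0]],
    [0,[0,0,0],[0,0,0]],
    [0,[0,0,0],[0,0,0]],
    [0,[0,0,0],[0,0,0]],
    [0,[0,0,0],[0,0,0]]
  ]
}}

```text
time: 14.85
tool_pos: [0.5524, -0.2032, 0.3375]
orientation: [-1.571, 0.001, -2.173]
force: [-0.4, -0.1, 1.5]
opening: 0.105
```

```bash
python3 - <<'E'
from h import *
snap('top','top6.png')
go([.5522,-.2016,.30],-.6); print(ctrl.sense()['opening']*93,ctrl.sense()['moment'])
E
```

```text
shift [  -1.4 -129.8   -1.2] turn [ 0.0004 -0.0019 -0.0012] pinch [ 0.5524 -0.2032  0.1702] th -0.6019 t 14.9
9.58664215416109 [0.02686479 0.17740246 0.01058966]
```

>>> {"method": "servo_tool", "body": {
  "steps": [
    [0,[0,-30,0],[0,0,0]],
    [0,[0,-70,0],[0,0,0]],
    [0,[0,-110,0],[0,0,0]],
    [0,[0,-130,0],[0,0,0]],
    [0,[0,-130,0],[0,0,0]]
  ]
}}

```text
time: 15.52
tool_pos: [0.5526, -0.2034, 0.4688]
orientation: [-1.568, 0.001, -2.173]
force: [0.7, -0.2, -1.5]
opening: 0.102
```

```bash
python3 - <<'E'
from h import *
for k in((188,136),(437,102)):
    p=ray2z('top0',75+k[0]/4,175+k[1]/4,.184)[:2]-[.6061,.1814]; print('tab',p@[.989,.149],p@[-.149,.989])
for k in((247,160),(478,130)):
    p=ray2z('top0',75+k[0]/4,175+k[1]/4,.09)[:2]-[.6061,.1814]; print('base',p@[.989,.149],p@[-.149,.989])
w=snap('wrist','w6.png'); c=snap('scene','scene6.png')
for y in(-.13,): go(railpt(-.11,y,.30),.1495)
q=proj('scene6',[.553,-.203,.27]);print(q)
x0,y0=int(q[0])-60,int(q[1])-50
cv2.imwrite('pics/g.png',np.hstack([cv2.resize(c['image'][y0:y0+120,x0:x0+120],(400,400)),cv2.resize(w['image'][150:400,200:450],(400,400))]))
E
```

```text
tab 0.00014708629801278962 0.06559820526436824
tab -3.642981956331804e-05 -0.06422803888117015
base 0.0014752739899542577 0.0679818868236371
base 0.0003562543103606609 -0.06296890967019042
shift [-177.5   -0.6 -165.1] turn [ 0.0018 -0.7515 -0.0019] pinch [ 0.5522 -0.2033  0.2988] th -0.602 t 15.62
[330.49714938 182.07830381]
```

View pics/g.png

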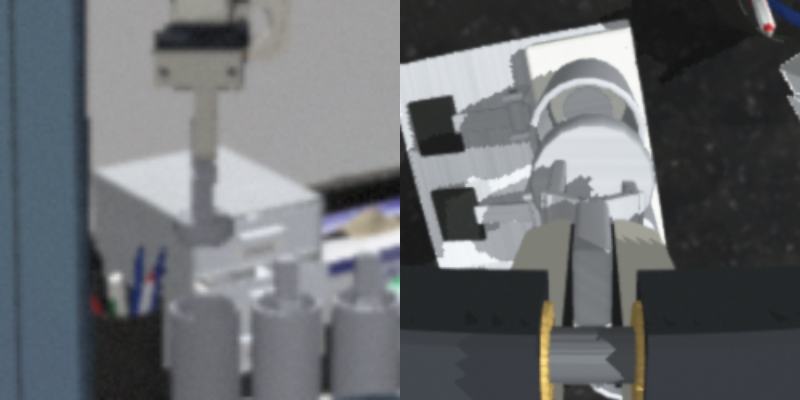

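>>> {"method": "servo_tool", "body": {
  "steps": [
    [0,[-30,0,-28],[0,-0.12,0]],
    [0,[-60,0,-55],[0,-0.25,0]],
    [0,[-90,0,-83],[0,-0.37,0]],
    [0,[-120,0,-111],[0,-0.5,0]],
    [0,[-150,0,-138],[0,-0.62,0]],
    [0,[-177.5,0,-165],[0.002,-0.7515,-0.002]],
    [0,[-177.5,0,-165],[0.002,-0.7515,-0.002]],
    [0,[-177.5,0,-165],[0.002,-0.7515,-0.002]]
  ]
}}

```text
time: 16.62
tool_pos: [0.5169, 0.0361, 0.4665]
orientation: [-1.571, -0.001, -1.422]
force: [0.1, -0.7, -1.3]
opening: 0.104
```

```bash
python3 - <<'E'
from h import *
go(railpt(-.11,-.132,.194),.1495);go(railpt(0,-.132,.194),.1495)
E
```

```text
shift [ 1.500e+00  1.052e+02 -1.000e-01] turn [ 0.0004 -0.0008  0.0013] pinch [0.5169 0.0361 0.2992] th 0.1487 t 16.62
shift [  1.4 105.2 109.9] turn [ 0.0004 -0.0008  0.0013] pinch [0.5169 0.0361 0.2992] th 0.1487 t 16.62
```

>>> {"method": "servo_tool", "body": {
  "steps": [
    [0,[1.5,40,0],[0,0,0]],
    [0,[1.5,80,0],[0,0,0]],
    [0,[1.5,105,0],[0,0,0]],
    [0,[1.5,105,0],[0,0,0]],
    [0,[1.5,105,25],[0,0,0]],
    [0,[1.5,105,50],[0,0,0]],
    [0,[1.5,105,50],[0,0,0]]
  ]
}}

```text
time: 17.5
tool_pos: [0.5684, 0.0414, 0.3638]
orientation: [-1.567, -0.002, -1.422]
force: [-0.4, 0.2, -1.6]
opening: 0.105
```

```bash
python3 - <<'E'
from h import *
w=snap('wrist','w7.png'); c=snap('scene','scene7.png')
go(railpt(0,-.132,.194),.1495)
q=proj('scene7',railpt(-.05,-.132,.13));print(q)
x0,y0=int(q[0])-60,int(q[1])-60
cv2.imwrite('pics/i.png',np.hstack([cv2.resize(c['image'][y0:y0+120,x0:x0+120],(400,400)),cv2.resize(w['image'][60:400,150:490],(400,400))]))
E
```

```text
shift [-0.4  2.  59.8] turn [-0.0015 -0.0007  0.0015] pinch [0.5667 0.0417 0.1959] th 0.1488 t 17.6
[251.06685568 243.17557578]
```

View pics/i.png

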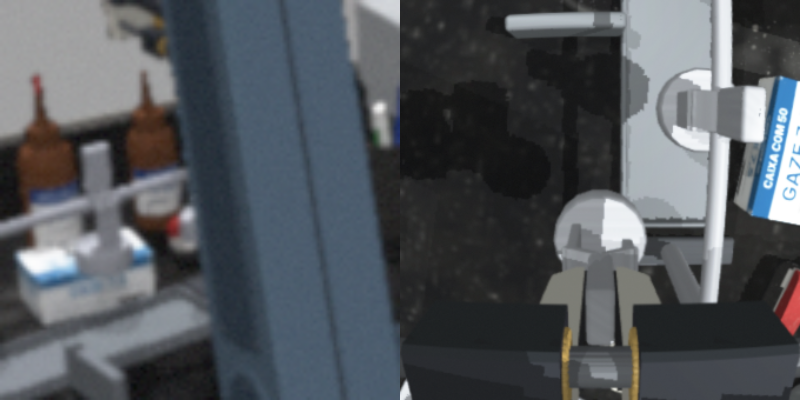

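Held carrier's shank is on the robot side like the hung one's, so its mouth faces the bar. Threading it on.

>>> {"method": "servo_tool", "body": {
  "steps": [
    [0,[-0.4,1,15],[0,0,0]],
    [0,[-0.4,1,30],[0,0,0]],
    [0,[-0.4,1,45],[0,0,0]],
    [0,[-0.4,1,60],[0,0,0]],
    [0,[-0.4,1,60],[0,0,0]],
    [0,[-0.4,1,60],[0,0,0]]
  ]
}}

```text
time: 18.35
tool_pos: [0.6257, 0.0515, 0.3617]
orientation: [-1.57, -0.001, -1.421]
force: [-0.9, 1.0, -0.8]
opening: 0.108
```

>>> {"method": "servo_tool", "body": {
  "steps": [
    [0,[0,8,0],[0,0,0]],
    [0,[0,16,0],[0,0,0]],
    [0,[0,22,0],[0,0,0]],
    [0,[0,25,0],[0,0,0]],
    [0,[0,25,0],[0,0,0]],
    [0,[0,25,0],[0,0,0]]
  ]
}}

```text
time: 19.1
tool_pos: [0.6261, 0.0515, 0.337]
orientation: [-1.569, -0.001, -1.421]
force: [-0.6, -0.4, -1.3]
opening: 0.108
```

>>> {"method": "servo_tool", "body": {
  "steps": [
    [0,[0,1,0],[0,0,0]],
    [0,[0,2,0],[0,0,0]],
    [0,[0,3,0],[0,0,0]],
    [0,[0,3,0],[0,0,0]],
    [0,[0,3,0],[0,0,0]]
  ]
}}

```text
time: 19.73
tool_pos: [0.626, 0.0515, 0.336]
orientation: [-1.567, -0.002, -1.421]
force: [-4.1, -0.8, 9.7]
opening: 0.103
```

>>> {"method": "servo_tool", "body": {
  "steps": [
    [0,[0,-1,0],[0,0,0]],
    [0,[0,-1,0],[0,0,0]],
    [20,[0,-1,0],[0,0,0]],
    [30,[0,-1,0],[0,0,0]],
    [40,[0,-1,0],[0,0,0]],
    [40,[0,-1,0],[0,0,0]],
    [40,[0,-30,0],[0,0,0]],
    [40,[0,-80,0],[0,0,0]],
    [40,[0,-130,0],[0,0,0]],
    [40,[0,-130,0],[0,0,0]]
  ]
}}

```text
time: 20.98
tool_pos: [0.6264, 0.0517, 0.4691]
orientation: [-1.56, -0.004, -1.421]
force: [0.1, 0.6, 0.2]
opening: 0.431
```

```bash
python3 - <<'E'
from h import *
w=snap('wrist','w8.png'); t=snap('top','top8.png')
a=cv2.resize(t['image'][165:315,75:275],(533,400)); b=cv2.resize(w['image'][60:400,200:427],(267,400))
cv2.imwrite('pics/j.png',np.hstack([a,b]))
go([.5225,-.267,.28],-.33)
E
```

```text
shift [ 299.7   16.8 -149.6] turn [-0.0026  0.4795  0.0008] pinch [0.6258 0.0516 0.2967] th 0.1495 t 21.07
```

View pics/j.png

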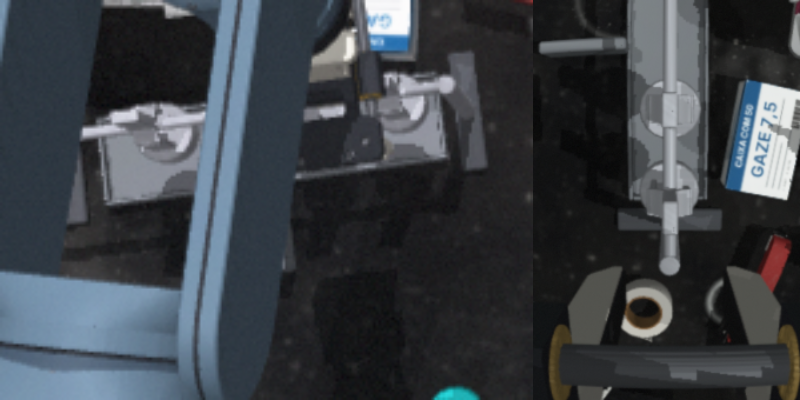

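Carrier A hangs on the bar next to hung_right, and the tray is centred under the bar. Next is carrier B.

>>> {"method": "servo_tool", "body": {
  "steps": [
    [45,[50,0,-25],[0,0.1,0]],
    [45,[100,0,-50],[0,0.2,0]],
    [45,[150,0,-75],[0,0.3,0]],
    [45,[200,0,-100],[0,0.4,0]],
    [45,[250,10,-125],[0,0.4795,0]],
    [45,[300,17,-149.6],[-0.002,0.4795,0]],
    [45,[300,17,-149.6],[-0.002,0.4795,0]],
    [45,[300,17,-149.6],[-0.002,0.4795,0]]
  ]
}}

```text
time: 22.08
tool_pos: [0.5225, -0.2672, 0.4455]
orientation: [-1.573, 0.001, -1.902]
force: [-1.1, -0.0, -0.2]
opening: 0.487
```

```bash
python3 - <<'E'
from h import *
go([.5225,-.267,.170],-.33)
E
```

```text
shift [-1.000e-01  1.082e+02  2.000e-01] turn [ 0.0027 -0.0009 -0.0008] pinch [ 0.5225 -0.2672  0.2782] th -0.3309 t 22.07
```

>>> {"method": "servo_tool", "body": {
  "steps": [
    [45,[0,50,0],[0,0,0]],
    [45,[0,90,0],[0,0,0]],
    [45,[0,108,0],[0,0,0]],
    [45,[0,108,0],[0,0,0]],
    [0,[0,108,0],[0,0,0]],
    [0,[0,108,0],[0,0,0]],
    [0,[0,108,0],[0,0,0]],
    [0,[0,108,0],[0,0,0]],
    [0,[0,108,0],[0,0,0]]
  ]
}}

```text
time: 23.2
tool_pos: [0.5226, -0.2675, 0.3394]
orientation: [-1.57, -0.001, -1.901]
force: [0.1, -0.9, 1.6]
opening: 0.107
```

>>> {"method": "servo_tool", "body": {
  "steps": [
    [0,[0,-30,0],[0,0,0]],
    [0,[0,-70,0],[0,0,0]],
    [0,[0,-110,0],[0,0,0]],
    [0,[0,-130,0],[0,0,0]],
    [0,[0,-130,0],[0,0,0]]
  ]
}}

```text
time: 23.82
tool_pos: [0.5227, -0.2675, 0.4705]
orientation: [-1.568, -0.002, -1.901]
force: [0.0, -0.6, -1.7]
opening: 0.103
```

```bash
python3 - <<'E'
from h import *
snap('top','top9.png'); print(ctrl.sense()['opening']*93)
go(railpt(-.11,0,.30),.1495)
E
```

```text
9.72328720767215
shift [-400.8    1.1 -164. ] turn [-2.000e-04 -4.797e-01  1.100e-03] pinch [ 0.5226 -0.2673  0.3015] th -0.3302 t 23.88
```

>>> {"method": "servo_tool", "body": {
  "steps": [
    [0,[-50,0,-20],[0,-0.06,0]],
    [0,[-100,0,-41],[0,-0.12,0]],
    [0,[-150,0,-61],[0,-0.18,0]],
    [0,[-200,0,-82],[0,-0.24,0]],
    [0,[-250,0,-102],[0,-0.3,0]],
    [0,[-300,0,-123],[0,-0.36,0]],
    [0,[-350,0,-143],[0,-0.42,0]],
    [0,[-400.8,0,-164],[0,-0.48,0]],
    [0,[-400.8,0,-164],[0,-0.48,0]],
    [0,[-400.8,0,-164],[0,-0.48,0]]
  ]
}}

```text
time: 25.12
tool_pos: [0.4972, 0.1649, 0.4672]
orientation: [-1.574, -0.001, -1.42]
force: [-0.6, -0.3, -0.2]
opening: 0.107
```

```bash
python3 - <<'E'
from h import *
go(railpt(-.11,0,.195),.1495);go(railpt(0,0,.195),.1495)
E
```

```text
shift [ -0.2 104.9   0.5] turn [0.003  0.001  0.0014] pinch [0.4972 0.1649 0.2999] th 0.1505 t 25.12
shift [-1.000e-01  1.045e+02  1.105e+02] turn [0.003  0.001  0.0014] pinch [0.4972 0.1649 0.2999] th 0.1505 t 25.12
```

>>> {"method": "servo_tool", "body": {
  "steps": [
    [0,[0,40,0],[0,0,0]],
    [0,[0,80,0],[0,0,0]],
    [0,[0,104.5,0],[0,0,0]],
    [0,[0,104.5,15],[0,0,0]],
    [0,[0,104.5,32],[0,0,0]],
    [0,[0,104.5,50],[0,0,0]],
    [0,[0,104.5,65],[0,0,0]],
    [0,[0,104.5,80],[0,0,0]],
    [0,[0,104.5,95],[0,0,0]],
    [0,[0,104.5,110],[0,0,0]],
    [0,[0,104.5,110],[0,0,0]],
    [0,[0,104.5,110],[0,0,0]]
  ]
}}

```text
time: 26.62
tool_pos: [0.6064, 0.1808, 0.3645]
orientation: [-1.571, -0.001, -1.422]
force: [-0.8, 0.3, -0.9]
opening: 0.101
```

```bash
python3 - <<'E'
from h import *
go(railpt(0,0,.17),.1495)
E
```

```text
shift [-0.7 27.2 -0.2] turn [ 0.     -0.0004  0.0008] pinch [0.6064 0.1808 0.1972] th 0.1491 t 26.62
```

>>> {"method": "servo_tool", "body": {
  "steps": [
    [0,[0,8,0],[0,0,0]],
    [0,[0,16,0],[0,0,0]],
    [0,[0,22,0],[0,0,0]],
    [0,[0,25,0],[0,0,0]],
    [0,[0,26,0],[0,0,0]],
    [0,[0,26.5,0],[0,0,0]],
    [0,[0,26.5,0],[0,0,0]]
  ]
}}

```text
time: 27.5
tool_pos: [0.6064, 0.1814, 0.3385]
orientation: [-1.569, -0.001, -1.421]
force: [1.4, 0.6, 4.7]
opening: 0.106
```

>>> {"method": "servo_tool", "body": {
  "steps": [
    [0,[0,0,0],[0,0,0]],
    [20,[0,0,0],[0,0,0]],
    [30,[0,0,0],[0,0,0]],
    [40,[0,0,0],[0,0,0]],
    [40,[0,0,0],[0,0,0]],
    [40,[0,-30,0],[0,0,0]],
    [40,[0,-80,0],[0,0,0]],
    [40,[0,-130,0],[0,0,0]],
    [40,[0,-130,0],[0,0,0]]
  ]
}}

```text
time: 28.62
tool_pos: [0.6065, 0.1816, 0.4729]
orientation: [-1.562, -0.001, -1.421]
force: [-0.2, -0.2, -0.3]
opening: 0.43
```

```bash
python3 - <<'E'
from h import *
w=snap('wrist','w10.png'); b=cv2.resize(w['image'][0:300,150:490],(453,400))
t=cv2.imread('pics/top9.png'); a=cv2.resize(t[225:305,365:425],(300,400),interpolation=cv2.INTER_CUBIC)
cv2.imwrite('pics/k.png',np.hstack([a,b]))
go([.4932,-.3333,.28],-.43)
E
```

```text
shift [ 492.1   22.3 -188.8] turn [-4.500e-03  5.801e-01 -4.000e-04] pinch [0.6062 0.1815 0.3026] th 0.1501 t 28.68
```

View pics/k.png

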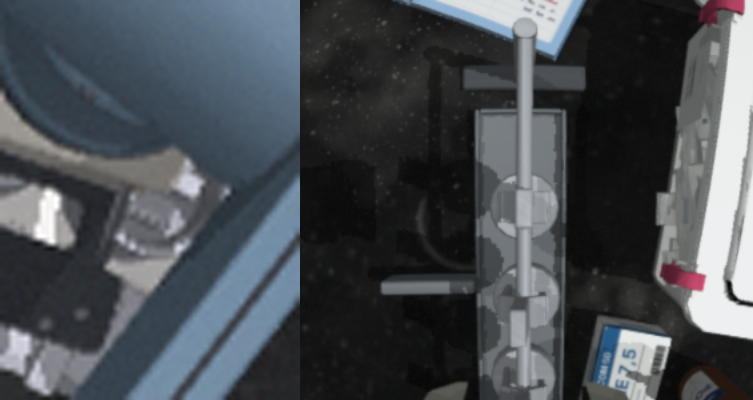

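B hangs between the old pair and the tray is still in place. Now C.

>>> {"method": "servo_tool", "body": {
  "steps": [
    [45,[55,0,-21],[0,0.06,0]],
    [45,[110,0,-42],[0,0.12,0]],
    [45,[165,0,-63],[0,0.18,0]],
    [45,[220,0,-84],[0,0.24,0]],
    [45,[275,0,-105],[0,0.3,0]],
    [45,[330,0,-126],[0,0.36,0]],
    [45,[385,0,-147],[0,0.45,0]],
    [45,[440,10,-168],[0,0.52,0]],
    [45,[492,22,-188.8],[-0.004,0.58,0]],
    [45,[492,22,-188.8],[-0.004,0.58,0]],
    [45,[492,22,-188.8],[-0.004,0.58,0]]
  ]
}}

```text
time: 30.05
tool_pos: [0.4928, -0.333, 0.4446]
orientation: [-1.577, -0.0, -2.001]
force: [-0.3, 1.0, -0.1]
opening: 0.481
```

```bash
python3 - <<'E'
from h import *
go([.4932,-.3333,.171],-.43)
E
```

```text
shift [  0.  106.3   1.2] turn [ 0.0064 -0.0004  0.0003] pinch [ 0.4928 -0.333   0.2773] th -0.4304 t 30.05
```

>>> {"method": "servo_tool", "body": {
  "steps": [
    [45,[0,50,0],[0.004,0,0]],
    [45,[0,90,0],[0.004,0,0]],
    [45,[0,106.5,0],[0.004,0,0]],
    [45,[0,106.5,0],[0.004,0,0]],
    [0,[0,106.5,0],[0.004,0,0]],
    [0,[0,106.5,0],[0.004,0,0]],
    [0,[0,106.5,0],[0.004,0,0]],
    [0,[0,106.5,0],[0.004,0,0]],
    [0,[0,106.5,0],[0.004,0,0]]
  ]
}}

```text
time: 31.18
tool_pos: [0.4925, -0.3334, 0.3399]
orientation: [-1.57, -0.002, -2.001]
force: [-0.7, 0.4, 2.0]
opening: 0.105
```

>>> {"method": "servo_tool", "body": {
  "steps": [
    [0,[0,-30,0],[0,0,0]],
    [0,[0,-70,0],[0,0,0]],
    [0,[0,-110,0],[0,0,0]],
    [0,[0,-130,0],[0,0,0]],
    [0,[0,-130,0],[0,0,0]]
  ]
}}

```text
time: 31.8
tool_pos: [0.4927, -0.3331, 0.4711]
orientation: [-1.567, -0.003, -2.001]
force: [0.4, -0.3, -0.9]
opening: 0.105
```

```bash
python3 - <<'E'
from h import *
print(ctrl.sense()['opening']*93); snap('top','top11.png')
go(railpt(-.11,.132,.30),.1495)
E
```

```text
9.778103415405033
shift [-565.1    0.7 -275.6] turn [-1.000e-04 -5.796e-01  2.300e-03] pinch [ 0.4925 -0.333   0.3021] th -0.4301 t 31.85
```

>>> {"method": "servo_tool", "body": {
  "steps": [
    [0,[-55,0,-27],[0,-0.05,0]],
    [0,[-110,0,-54],[0,-0.1,0]],
    [0,[-165,0,-80],[0,-0.16,0]],
    [0,[-220,0,-107],[0,-0.22,0]],
    [0,[-275,0,-134],[0,-0.28,0]],
    [0,[-330,0,-161],[0,-0.34,0]],
    [0,[-385,0,-188],[0,-0.4,0]],
    [0,[-440,0,-215],[0,-0.46,0]],
    [0,[-495,0,-241],[0,-0.52,0]],
    [0,[-550,0,-268],[0,-0.58,0]],
    [0,[-565,0,-275.6],[0,-0.58,0.002]],
    [0,[-565,0,-275.6],[0,-0.58,0.002]]
  ]
}}

```text
time: 33.35
tool_pos: [0.4773, 0.296, 0.4666]
orientation: [-1.574, -0.001, -1.419]
force: [-0.4, -0.0, -1.4]
opening: 0.104
```

```bash
python3 - <<'E'
from h import *
go(railpt(-.11,.132,.1965),.1495);go(railpt(0,.132,.1965),.1495)
E
```

```text
shift [  0.4 102.8   0.6] turn [0.0032 0.0022 0.0011] pinch [0.4773 0.296  0.2993] th 0.1517 t 33.35
shift [  0.6 102.5 110.6] turn [0.0032 0.0022 0.0011] pinch [0.4773 0.296  0.2993] th 0.1517 t 33.35
```

>>> {"method": "servo_tool", "body": {
  "steps": [
    [0,[0,40,0],[0,0,0]],
    [0,[0,80,0],[0,0,0]],
    [0,[0.5,102.5,0],[0,0,0]],
    [0,[0.5,102.5,15],[0,0,0]],
    [0,[0.5,102.5,32],[0,0,0]],
    [0,[0.5,102.5,50],[0,0,0]],
    [0,[0.5,102.5,65],[0,0,0]],
    [0,[0.5,102.5,80],[0,0,0]],
    [0,[0.5,102.5,95],[0,0,0]],
    [0,[0.5,102.5,110.5],[0,0,0]],
    [0,[0.5,102.5,110.5],[0,0,0]],
    [0,[0.5,102.5,110.5],[0,0,0]]
  ]
}}

```text
time: 34.85
tool_pos: [0.5869, 0.3111, 0.366]
orientation: [-1.571, 0.0, -1.421]
force: [-0.1, -1.0, -1.2]
opening: 0.107
```

>>> {"method": "servo_tool", "body": {
  "steps": [
    [0,[0,8,0],[0,0,0]],
    [0,[0,16,0],[0,0,0]],
    [0,[0,22,0],[0,0,0]],
    [0,[0,25,0],[0,0,0]],
    [0,[0,26,0],[0,0,0]],
    [0,[0,26,0],[0,0,0]],
    [0,[0,26,0],[0,0,0]]
  ]
}}

```text
time: 35.72
tool_pos: [0.5869, 0.3115, 0.34]
orientation: [-1.571, 0.0, -1.421]
force: [-0.3, 1.3, -1.8]
opening: 0.106
```

Pinch is at 0.1727 with no contact yet, so I'll ease down a little more.

>>> {"method": "servo_tool", "body": {
  "steps": [
    [0,[0,1,0],[0,0,0]],
    [0,[0,2,0],[0,0,0]],
    [0,[0,2,0],[0,0,0]],
    [0,[0,2,0],[0,0,0]]
  ]
}}

```text
time: 36.22
tool_pos: [0.5874, 0.3115, 0.3389]
orientation: [-1.568, 0.0, -1.421]
force: [1.3, -0.9, 6.1]
opening: 0.103
```

>>> {"method": "servo_tool", "body": {
  "steps": [
    [0,[0,0,0],[0,0,0]],
    [20,[0,0,0],[0,0,0]],
    [30,[0,0,0],[0,0,0]],
    [40,[0,0,0],[0,0,0]],
    [40,[0,0,0],[0,0,0]],
    [40,[0,-30,0],[0,0,0]],
    [40,[0,-80,0],[0,0,0]],
    [40,[0,-130,0],[0,0,0]],
    [40,[0,-130,0],[0,0,0]]
  ]
}}

```text
time: 37.35
tool_pos: [0.5872, 0.3116, 0.4734]
orientation: [-1.561, 0.002, -1.421]
force: [0.4, -1.3, 0.7]
opening: 0.432
```

```bash
python3 - <<'E'
from h import *
snap('wrist','w12.png'); go([.36,-.25,.30],.15)
E
```

```text
shift [ 521.3    1.1 -308.4] turn [-0.0045  0.0001 -0.0009] pinch [0.587  0.3115 0.303 ] th 0.1501 t 37.4
```

>>> {"method": "servo_tool", "body": {
  "steps": [
    [40,[50,0,-30],[0,0,0]],
    [40,[100,0,-60],[0,0,0]],
    [40,[150,0,-90],[0,0,0]],
    [40,[200,0,-120],[0,0,0]],
    [40,[250,0,-150],[0,0,0]],
    [40,[300,0,-180],[0,0,0]],
    [40,[350,0,-210],[0,0,0]],
    [40,[400,0,-240],[0,0,0]],
    [40,[450,0,-270],[0,0,0]],
    [40,[500,0,-300],[0,0,0]],
    [40,[500,0,-300],[0,0,0]],
    [40,[500,0,-300],[0,0,0]]
  ]
}}

```text
time: 38.9
tool_pos: [0.3648, -0.2276, 0.4667]
orientation: [-1.572, 0.003, -1.422]
force: [0.4, 0.9, -0.3]
opening: 0.433
```

```bash
python3 - <<'E'
from h import *
t=snap('top','top13.png'); c=snap('scene','scene13.png')
a=cv2.resize(t['image'][165:315,65:275],(800,571),interpolation=cv2.INTER_CUBIC)
cv2.imwrite('pics/l.png',a)
E
```

```text
(no output)
```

View pics/l.png

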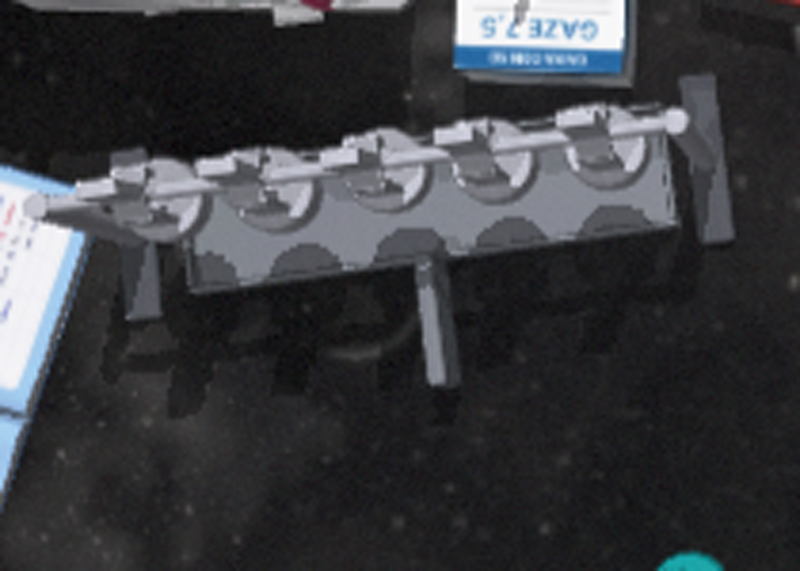

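All five carriers hang on the bar. I'll check the tray from its near corners (192, 292) and (677, 227), and from the fin.

```bash
python3 - <<'E'
from h import *
k=210/800
g=lambda u,v,z:ray2z('top13',65+u*k,165+v*k,z)[:2]
a,b=g(192,292,.014),g(677,227,.014);d=a-b;yaw=np.arctan2(d[1],d[0])-np.pi/2
C=(a+b)/2+.04*np.array([np.cos(yaw),np.sin(yaw)]);r=C-[.6061,.1814]
print(np.linalg.norm(d),yaw-.1495,r@[.989,.149],r@[-.149,.989])
f=g(434,384,.042)-np.array([.6061,.1814]);print('fin end',f@[.989,.149],f@[-.149,.989])
for u,v in((160,205),(270,195),(388,178),(493,165),(605,150)):
    p=g(u,v,.09)-np.array([.6061,.1814]);print('base',p@[.989,.149],p@[-.149,.989])
t0=cv2.imread('pics/top0.png').astype(int);t1=cv2.imread('pics/top13.png').astype(int)
for n,(x0,x1,y0,y1) in dict(tape=(275,308,195,226),gauze=(182,234,152,190),stapler=(245,304,148,178),dish=(450,540,215,275)).items():
    print(n,np.abs(t0-t1)[y0:y1,x0:x1].mean().round(2))
s=ctrl.sense();print(s['time'],s['force'])
E
```

```text
0.3069256847460542 -0.0056083420392909755 -0.001745796838874109 -0.0028840593633625705
fin end -0.12217978372630625 0.0001400583224469778
base 0.0021649371551751145 0.13511991325672326
base -0.0009435886570880955 0.07023340437950834
base -0.0005477671275832223 -3.2145563700624657e-06
base -0.001464730131835136 -0.06254806648856145
base -0.001767927647594611 -0.12954469714465966
tape 1.86
gauze 1.4
stapler 2.21
dish 1.54
39.0 [0.5577564  0.25051176 0.09023648]
```

Every check agrees, so I'm handing in.

```bash
python3 -c "
from rig import ctrl
print(ctrl.sign_off())"
```

```text
the job is handed in; nothing more can be done
None
```

I slid the drip tray under the rail and pressed all three pedals down to their stops. Then I hung carriers A, B and C in the right, middle and left gaps. I handed the job in at 39 s on the robot's clock, and sign-off gave no verdict.

The last checks, from the overhead camera, were these:
- **Tray:** it was about 3 mm from centred under the rail and 0.006 rad off square.
- **Hanging carriers:** all five were on the bar within about 2 mm of its axis fore and aft, at y of about +135, +70, 0, −63 and −130 mm. I judged from the picture that they hang straight and did not measure their tilt or height.
- **Bystanders:** the tape, gauze box, stapler and dish looked unmoved.
- **Robot:** it was clear of everything, and the wrist force read about zero.

None of the final checks failed or disagreed. Earlier, one tray estimate read about 10 mm off because the bar hid a corner of it. Later views showed the tray centred.

The pedals pressed back with 53–59 N at their stops. I viewed all 16 pictures allowed, four more than the planned 12.

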